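# Press a gilt bezel home on the ratchet case press and back the ram off

## Robot

A 7-joint arm with a two-finger parallel gripper is mounted at the origin on the work surface. World frame = base frame: x ahead of the robot, y to its left, z up, the work surface at z = 0. Lengths are in m, angles in degrees, forces in N, time in s.
With the tool pointing down it reaches from about 0.35 to 0.9 m from the base axis. Payload 8.1 kg.
Tool frame: the origin (TCP) lies between the finger pads; the fingertips stand 19 mm ahead of it and the grasp point (between the pads) is the TCP; z points along the fingers, y is the line along which they close (so a half turn about z gives the same grasp; the last joint's range is limited). The gripper opens to 85 mm and grips with 20 to 120 N. Pads are 22 mm wide; open, the fingers measure 114 mm over their backs; the gripper's body (76 mm by 85 mm) begins 54 mm behind the grasp point. The pads swing forward as they close: fully open they stand 13 mm farther back than shut.
Start: joints at [62.189, 24.895, 1.432, 90.138, -0.665, 64.973, -4.303], TCP at [0.233, -0.58, 0.25] pointing down, gripper open.
Joint ranges: [-149.89, 149.89], [-25.12, 119.58], [-72.63, 75.52], [4.76, 147.25], [-75.54, 255.54], [6.69, 114.76], [-157.13, 157.13]. Speed limits (degrees/s): [127.2, 127.2, 172.46, 172.46, 180, 180, 180].

## Interface

Orientations are given as a 3x3 rotation matrix whose columns are the frame's x, y, z axes.
In Python, from rig import get_state, get_image, camera_info, hand_in gives the robot as it stands.
- The arm moves only by the tool jog_arm, never from a script. Its argument "commands" is a list of rows, each a list of 7 numbers: the shift along the tool's x, y, z in cm, then the turn, a rotation vector about the tool's x, y, z in degrees, then the opening, from 0 (shut) to 1 (fully open). In form: [[dx, dy, dz, wx, wy, wz, grip], ...]. A call has 1 to 10 rows; each row is the pose to reach, as a shift and turn from the pose commanded when the call began, along the tool's axes at that moment; what a row does not reach only later rows make up. A row lasts 1/8 s, in which the tool goes at most 62.5 mm and 10.7 degrees, less where a joint would pass 70% of its speed; a pose out of reach is approached as far as the arm can. A call with a gripper value outside its range is refused whole. The fingers move at their own pace and stop on an object; "newtons" is the grip in N (left out, the last holds). Time passes only in rows, so rows that repeat a pose let the fingers close. It gives the time, the measured TCP pose, the force, the opening and the grip force at its end, in the units of the state.
- get_state(): the state, without advancing time (a new reading comes with each control period).
- get_image(name): name is "scene" or "side" or "wrist"; returns the picture (420x560x3 uint8, red, green, blue); there is no depth.
- camera_info(name): a dict with "mtx" (3x3 intrinsics, pixels), "dist_coeffs" ([k1, k2, p1, p2, k3] as OpenCV has them; the pictures are not rectified), "eye" and "rotation" of the camera in the world. Camera axes: x right, y up, looking along -z (the intrinsics and any distortion apply to the point x, -y, -z); pixel columns grow to the right and rows downward; lengths in m; the calibration is good to about 2 mm. A picture is of the moment at which its call begins: read the wrist's pose just before it. camera_info takes no time and is no camera call; for the wrist camera it gives the pose at the moment of the call.
- hand_in(): hands the job in; it is judged then, once.
The state is a dict: "time": time; "joint_pos": joint angles; "joint_vel": joint speeds; "joint_torque": joint torques, N m; "ee_pos": TCP position; "tcp_rot": TCP orientation; "ft_force": force on the tool from outside, world axes, zero at the start; "wrist_torque": the same for the moment, N m; "finger_gap": finger opening in m; "grasp_force": force on a finger pad.
Only numpy, scipy, OpenCV 4.12 (cv2) and the standard library are available. Lean on these libraries where they do the work, as an engineer would, in place of code of your own. Each camera call takes 0.05 s, during which the arm holds its last target. There are 200 camera calls.

## Task

With the red-pinned pawl riding on the ratchet, click the case press's black knob clockwise until the proud gilt bezel is fully home against the wooden clock case, stopping there before the ram's rubber buffer is crushed. Then throw the pawl right over off the ratchet onto its stop, leave it there, and wind the ram back until its pad is at least a centimetre clear of the bezel. Work the press only by knob and pawl, never force the ratchet backwards, and leave the other things on the shelf alone.

Things in the scene. Friction and masses are not known exactly. Their poses are not given: they have to be found in the camera images.
- press: green cast-iron case press, base 170 x 400 x 16 mm, fixed. Origin on the shelf below the middle of the ratchet wheel. x points away from the robot (within 15 degrees), y left, z up. The ram leaves its sloping head to -y; the drum clock lies at that end
- head_face (a point): point of the head's sloping face at the ratchet wheel's axis, 115 mm above the shelf. Site z is the face's outward normal, 25 degrees from vertical, leaning towards the press's -x (the robot); point x runs up the slope, y left. Knob and pawl stand square to this face, so take them with the tool tilted 25 degrees
- knob_grip (a point): centre of the black bar knob (bar 78 x 16 x 22 mm high) on the brass ratchet wheel (86 mm across, 15 teeth). On the turning axis, half-way up the bar, 45 mm off the sloping face; below the bar, round a 28 mm hub, 20 mm is free down to the wheel. Site x runs along the bar to its white-dot end, z is the turning axis, outward
- knob (a joint): angle of knob and wheel, rad: 0 at the start, ram fully back (hard stop); grows clockwise seen looking down on the sloping face and feeds the ram 16 mm per rad. One tooth is 0.419 rad (6.7 mm). Turns with 0.05 N m, up to about 0.35 when pressing; stays where left, save that a loaded ram springs back to the last tooth
- pawl_pin (a point): the red upright thumb pin (12 mm diameter, 34 mm long, square to the sloping face) on the steel pawl, 40 mm from the pawl's pivot. The point is on the pin's axis, 36.5 mm off the face; the pin ends 48.5 mm and the pawl bar below it 14.5 mm off the face. The pin turns with the pawl
- pawl_pivot (a point): on the pawl's pivot axis (square to the face), 36.5 mm off the face like pawl_pin. The pawl is a steel lever, 85 mm pivot to nose, about 140 g, that falls by its own weight onto the upper edge of the wheel. Site x up the slope, y left along it, z outward
- pawl (a joint): pawl angle, rad: about 0 with its nose in the teeth (lifts about 0.1 over a tooth); grows anticlockwise seen looking down on the face as the pin swings up the slope. Balance point (straight up the slope) at 1.69; beyond it the pawl falls to its stop at 2.18 and stays
- ram (a joint): feed of the ram, m: 0 fully back, 0.016 x the knob angle
- buffer (a joint): how far the rubber buffer behind the ram's pad is squeezed, m: 0 free, 2500 N per m; about 0.003 while the bezel slides on, more once the bezel is home and the knob is still turned. More than 0.0065 counts as crushed
- pad_face (a point): centre of the front of the ram's black rubber pad (80 mm diameter), 75 mm above the shelf
- bezel_face (a point): centre of the front (towards the ram) of the gilt bezel with its white dial, 113 mm diameter, 16 mm deep, 75 mm above the shelf. The pad meets it here, moving along -y of the press
- bezel (a joint): how far the bezel has been pushed on, m: 0 stands 10 mm proud (a bright steel spigot shows between bezel and case), 0.010 is fully home against the case; needs about 7 N and stays where it is left
- clock: walnut drum clock, 110 mm diameter, 62 mm long, lying in the press's green tailstock cradle, its axis along the press's y at 75 mm height; fixed. Origin on its axis at the front shoulder, where the bezel comes home
- lens (a point): centre of the 92 mm lens of the brass swing-arm magnifier, 180 mm above the shelf: leave alone
- holder_mid (a point): middle of the steel movement holder, 90 x 70 x 65 mm, loose: leave alone
- weight_mid (a point): middle of the black iron clock weight, 58 mm diameter, 130 mm high, loose: leave alone
- vial_mid (a point): middle of the cork-stoppered glass vial of brass screws, 32 mm diameter, 74 mm high, loose: leave alone
- spare_mid (a point): middle of a spare gilt bezel ring lying flat, 116 mm diameter, 12 mm high, loose: leave alone
- driver_grip (a point): handle of a screwdriver lying on the shelf, 170 mm long, loose: leave alone
- bob_mid (a point): middle of a brass pendulum bob lying flat, 72 mm diameter, 20 mm high, loose: leave alone

How it is judged (in metres and radians):
On the way, in this order (a step that is already met when the one before it is completed fails the run):
1. with the pawl on the ratchet, the bezel is pressed home (within 1 mm) (value of joint bezel above 0.009 m and value of joint pawl below 0.4 rad), for 0.2 s.
2. the pawl is thrown over past its balance point to its stop (value of joint pawl above 1.95 rad and value of joint bezel above 0.009 m), for 0.2 s.
At the end, for the whole second after the job is handed in: The bezel is home on the case (within 1 mm), the pawl lies thrown over on its stop (beyond 1.95 rad), the ram's pad stands at least 9 mm clear of the bezel, and the knob is at rest (all of step 2 and y of pad_face in the frame of bezel_face above 0.009 m and velocity of joint knob between -0.05 and 0.05 rad/s); the robot touches nothing.
It fails at once if the ram's rubber buffer is crushed (squeezed more than 6.5 mm) (value of joint buffer above 0.0065 m).
It fails at once if the ratchet is forced backwards against its pawl (more than 60 N between pawl and wheel) (contact force between pawl and knob above 60 N).
It fails at once if the bezel, clock or ram is handled by the robot instead of the knob and pawl (more than 3 N) (contact force between any of the fingers, the arm and clock above 3 N or contact force between any of the fingers, the arm and ram above 3 N).
It fails at once if another thing on the shelf is moved more than 20 mm (distance of any of lens, holder_mid, weight_mid, vial_mid, spare_mid, driver_grip, bob_mid from where it was at the start of the episode above 0.02 m).
It also fails if it takes over 54 s, if anything falls off the work surface, if the arm or the gripper's body presses on something with over 40 N, if the wrist force passes 120 N, or if a joint passes its speed limit or range.

## Working session

There is one attempt and no reset: what is moved stays moved. The work goes in short steps, Python scripts to look and compute and a tool call to move; the robot and the scene stay as the last step left them, time stands still between calls to the robot, and variables do not carry over. Pictures are saved under pics/ and viewed, at most 10 in all, crops included, and the job is handed in when it is done.

Besides the shell and the picture viewer there is one more tool, called after "Emit:" as name(argument=value, ...), one argument or row to a line, values as JSON. jog_arm: Moves the arm, as the interface text tells. Its arguments: {"type":"object","properties":{"commands":{"type":"array"},"newtons":{"type":"number"}},"required":["commands"]}

```bash
mkdir -p pics; python3 - <<'E'
from rig import *
import cv2,numpy as np
for n in("scene","side"):
    im=get_image(n); cv2.imwrite(f"pics/{n}0.png",im[:,:,::-1])
    c=camera_info(n); print(n,np.round(c["eye"],3).tolist(),np.round(c["rotation"],3).tolist(),np.round(c["mtx"],1).tolist(),c["dist_coeffs"])
s=get_state();print(s["time"],s["ee_pos"],np.round(s["tcp_rot"],3).tolist())
E
```

```text
scene [1.119, -0.882, 1.125] [[0.823, -0.388, 0.414], [0.567, 0.571, -0.594], [-0.006, 0.724, 0.69]] [[482.2, 0.0, 273.0], [0.0, 482.2, 203.9], [0.0, 0.0, 1.0]] [-0.13696403  0.          0.          0.          0.        ]
side [0.469, 1.167, 1.031] [[-0.999, 0.032, -0.032], [-0.044, -0.607, 0.793], [0.006, 0.794, 0.608]] [[501.8, 0.0, 285.8], [0.0, 501.8, 215.4], [0.0, 0.0, 1.0]] [0.0028517 0.        0.        0.        0.       ]
0.1 [ 0.23326942 -0.57941738  0.24963494] [[0.928, 0.373, -0.001], [0.373, -0.928, 0.001], [-0.0, -0.001, -1.0]]
```

View pics/scene0.png

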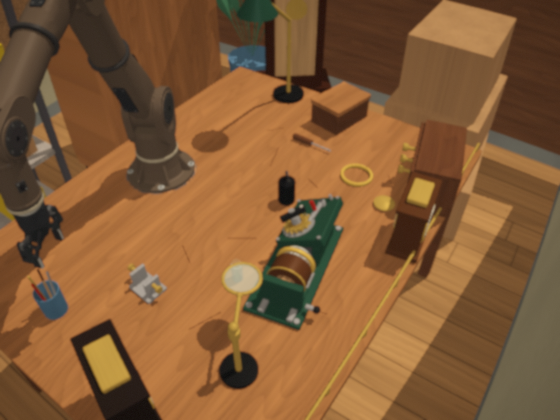

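View pics/side0.png

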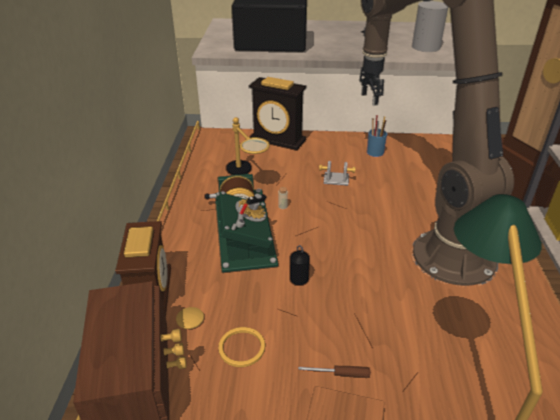

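The scene view shows the press at about (300,250), with the red pin near (313,204). In the side view it is at about (245,220), with the red pin near (242,207). I'll zoom in on both.

```bash
cat >h.py <<'E'
from rig import *
import cv2,numpy as np
def ray(n,uv,c=None):
    c=c or camera_info(n)
    p=cv2.undistortPoints(np.array([[uv]],float),np.array(c["mtx"]),np.array(c["dist_coeffs"]))[0,0]
    d=np.array(c["rotation"])@[p[0],-p[1],-1]; return np.array(c["eye"]),d/np.linalg.norm(d)
def plane(n,uv,z,c=None):
    o,d=ray(n,uv,c); return o+d*(z-o[2])/d[2]
def tri(a,b):
    A=np.zeros((3,3));y=np.zeros(3)
    for o,d in(a,b):
        P=np.eye(3)-np.outer(d,d);A+=P;y+=P@o
    x=np.linalg.solve(A,y);return x,[np.linalg.norm((np.eye(3)-np.outer(d,d))@(x-o)) for o,d in(a,b)]
def red(im):
    h=cv2.cvtColor(im,cv2.COLOR_RGB2HSV);m=((h[...,0]<6)|(h[...,0]>174))&(h[...,1]>150)&(h[...,2]>90);return m
E
python3 - <<'E'
from h import *
a=cv2.imread("pics/scene0.png");b=cv2.imread("pics/side0.png")
A=cv2.resize(a[180:330,230:350],(480,600),interpolation=2)
B=cv2.resize(b[170:275,200:282],None,fx=3.9,fy=5.7,interpolation=2)[:598,:319]
B=cv2.resize(b[170:275,200:282],(320,410),interpolation=2)
o=np.zeros((600,800,3),np.uint8);o[:,:480]=A;o[:410,480:]=B;cv2.imwrite("pics/z.png",o)
for n,i,(y0,y1,x0,x1) in(("scene",a,(180,330,230,350)),("side",b,(165,280,195,290))):
    m=red(i[:,:,::-1].copy());ys,xs=np.nonzero(m[y0:y1,x0:x1]);print(n,len(xs),xs.mean()+x0,ys.mean()+y0,list(zip(xs+x0,ys+y0))[:40])
    h=cv2.cvtColor(i,cv2.COLOR_BGR2HSV);g=((h[...,0]>65)&(h[...,0]<95)&(h[...,1]>100)).astype(np.uint8)
    mm=np.zeros_like(g);mm[y0:y1,x0:x1]=g[y0:y1,x0:x1]
    cs,_=cv2.findContours(mm,0,2);c=np.vstack([c for c in cs if cv2.contourArea(c)>20]);hull=cv2.convexHull(c);ap=cv2.approxPolyDP(hull,3,True)[:,0]
    for p in ap:print(p,plane(n,p,0.016).round(3),plane(n,p,0).round(3))
E
```

```text
scene 34 312.38235294117646 204.58823529411765 [(np.int64(310), np.int64(201)), (np.int64(311), np.int64(201)), (np.int64(312), np.int64(201)), (np.int64(313), np.int64(201)), (np.int64(310), np.int64(202)), (np.int64(311), np.int64(202)), (np.int64(312), np.int64(202)), (np.int64(313), np.int64(202)), (np.int64(310), np.int64(203)), (np.int64(311), np.int64(203)), (np.int64(312), np.int64(203)), (np.int64(313), np.int64(203)), (np.int64(314), np.int64(203)), (np.int64(310), np.int64(204)), (np.int64(311), np.int64(204)), (np.int64(312), np.int64(204)), (np.int64(313), np.int64(204)), (np.int64(314), np.int64(204)), (np.int64(311), np.int64(205)), (np.int64(312), np.int64(205)), (np.int64(313), np.int64(205)), (np.int64(314), np.int64(205)), (np.int64(312), np.int64(206)), (np.int64(313), np.int64(206)), (np.int64(314), np.int64(206)), (np.int64(312), np.int64(207)), (np.int64(313), np.int64(207)), (np.int64(314), np.int64(207)), (np.int64(312), np.int64(208)), (np.int64(313), np.int64(208)), (np.int64(314), np.int64(208)), (np.int64(315), np.int64(208)), (np.int64(313), np.int64(209
[... 964 characters left out ...]
.int64(244), np.int64(208)), (np.int64(242), np.int64(209)), (np.int64(243), np.int64(209)), (np.int64(244), np.int64(209)), (np.int64(241), np.int64(210)), (np.int64(242), np.int64(210)), (np.int64(243), np.int64(210)), (np.int64(241), np.int64(211)), (np.int64(242), np.int64(211)), (np.int64(243), np.int64(211)), (np.int64(241), np.int64(212)), (np.int64(242), np.int64(212)), (np.int64(241), np.int64(213)), (np.int64(242), np.int64(213))]Traceback (most recent call last):
  File "<stdin>", line 11, in <module>
    return _nx.concatenate(arrs, 0, dtype=dtype, casting=casting)
           ~~~~~~~~~~~~~~~^^^^^^^^^^^^^^^^^^^^^^^^^^^^^^^^^^^^^^^
ValueError: need at least one array to concatenate
```

View pics/z.png

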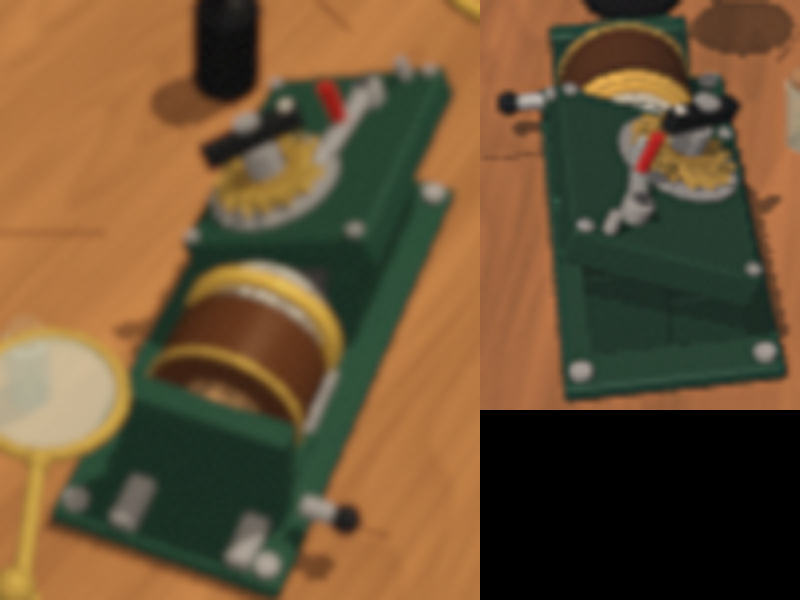

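The crops show a green base with its near corner at about (243,310), its right corner at (299.5,329) and its far corner at (342.5,228). The black bar lies across the wheel, the red pin is at (312,205), and the pawl pivot is at about (324,203) in the scene view. Next I'll triangulate these points to get the press frame.

```bash
python3 - <<'E'
from h import *
S=lambda x,y:(230+x/4,180+y/4)
T=lambda x,y:(200+(x-480)/3.9,170+y/3.905)
for n,p in(("scene",S(52,520)),("scene",S(278,597)),("scene",S(452,192)),("side",T(568,398)),("side",T(785,375))):print("corner",n,plane(n,p,.016).round(3))
P=lambda nm,a,b:print(nm,*[np.round(v,4) for v in tri(ray("scene",S(*a)),ray("side",T(*b)))])
P("pin top",(326,86),(660,137));P("pin bot",(338,120),(642,170));P("pin mid",(330,99),(650,153))
P("cap",(245,122),(708,100));P("hub",(262,158),(690,145))
P("barL",(208,155),(735,105));P("barR",(296,118),(668,125))
P("pivot",(375,90),(637,208));
P("bolt A",(193,237),(725,132));P("bolt B",(355,228),(570,88));P("bolt C",(405,68),(585,225));P("bolt D",(278,85),(753,268))
P("dialtop",(275,265),(640,75))
c=camera_info("wrist");s=get_state();R=s["tcp_rot"];print("cam in tool",R.T@(np.array(c["eye"])-s["ee_pos"]),(R.T@np.array(c["rotation"])).round(3).tolist(),np.round(c["mtx"],1).tolist(),c["dist_coeffs"])
E
```

```text
corner scene [ 0.624 -0.32   0.016]
corner scene [ 0.784 -0.284  0.016]
corner scene [0.7   0.105 0.016]
corner side [0.693 0.121 0.016]
corner side [0.533 0.088 0.016]
pin top [0.6321 0.006  0.1734] [0.0021 0.0021]
pin bot [0.645  0.0076 0.1442] [0.0003 0.0003]
pin mid [0.6377 0.0079 0.1608] [0.0003 0.0003]
cap [ 0.6013 -0.0522  0.1672] [0.0016 0.0016]
hub [ 0.6138 -0.0445  0.1304] [0.0003 0.0003]
barL [ 0.5843 -0.0763  0.1454] [0.0031 0.0031]
barR [ 0.6282 -0.0246  0.163 ] [0.0004 0.0004]
pivot [0.6468 0.052  0.1418] [0.0036 0.0036]
bolt A [ 0.5951 -0.1097  0.095 ] [0.0022 0.0022]
bolt B [ 0.7124 -0.084   0.1525] [0.001 0.001]
bolt C [0.6694 0.0786 0.1505] [0.0082 0.0082]
bolt D [0.5605 0.0594 0.0949] [0.0021 0.0021]
dialtop [ 0.6698 -0.129   0.1331] [0.0075 0.0075]
cam in tool [ 0.07144556  0.00022362 -0.12340015] [[0.0, 0.959, 0.283], [1.0, -0.0, 0.0], [0.0, 0.283, -0.959]] [[324.4, 0.0, 279.4], [0.0, 324.4, 212.6], [0.0, 0.0, 1.0]] [-0.06128237  0.          0.          0.          0.        ]
```

The press yaw is about 12.4°. The knob grip, taken from the cap and the bar ends, is at about (0.606,-0.051,0.156) and the pin is 31 mm off the face, both as they should be. I'll now work out the hover move.

```bash
cat >>h.py <<'E'
from scipy.spatial.transform import Rotation as Ro
ya=np.radians(12.4);px=np.array([np.cos(ya),np.sin(ya),0]);py=np.array([-np.sin(ya),np.cos(ya),0]);pz=np.array([0,0,1.])
a=np.radians(25);N=np.cos(a)*pz-np.sin(a)*px;U=np.cos(a)*px+np.sin(a)*pz
def tool(deg):  # tool x at deg from U towards py, tool z=-N
    t=np.radians(deg);x=U*np.cos(t)+py*np.sin(t);return np.c_[x,np.cross(-N,x),-N]
def go(p,R,p0=None,R0=None):
    s=get_state();p0=s["ee_pos"] if p0 is None else p0;R0=s["tcp_rot"] if R0 is None else R0
    print("row",np.round(np.r_[R0.T@(p-p0)*100,Ro.from_matrix(R0.T@R).as_rotvec(degrees=True)],2).tolist())
G=np.array([.606,-.051,.156])
E
python3 - <<'E'
from h import *
print("lens",plane("scene",(241,278),.18).round(3),"weight top",plane("scene",(287,180),.13).round(3), "vial",plane("side",(283,198),.04).round(3),"lamp top",plane("scene",(235,328),.2))
go(G+.13*N,tool(30))
go(np.array([.35,-.35,.42]),tool(30))
E
```

```text
lens [ 0.637 -0.331  0.18 ] weight top [0.497 0.088 0.13 ] vial [ 0.535 -0.223  0.04 ] lamp top [ 0.72027279 -0.46100936  0.2       ]
row [48.89, -36.01, -2.38, -8.57, 23.64, -20.16]
row [19.4, -16.94, -17.02, -8.57, 23.64, -20.16]
```

Emit:
jog_arm(
  commands=[
    [19.4, -17, -17, 0, 0, 0, 0.5],
    [19.4, -17, -17, 0, 0, 0, 0.5],
    [19.4, -17, -17, -4, 12, -10, 0.5],
    [19.4, -17, -17, -8.5, 23.6, -20, 0.5],
    [48.9, -36, -2.4, -8.5, 23.6, -20, 0.5],
    [48.9, -36, -2.4, -8.5, 23.6, -20, 0.5],
    [48.9, -36, -2.4, -8.5, 23.6, -20, 0.5],
    [48.9, -36, -2.4, -8.5, 23.6, -20, 0.5],
    [48.9, -36, -2.4, -8.5, 23.6, -20, 0.5],
    [48.9, -36, -2.4, -8.5, 23.6, -20, 0.5],
  ],
)

```text
time: 1.35
ee_pos: [0.5313, -0.0938, 0.2849]
tcp_rot: [[0.661, 0.626, 0.413], [0.655, -0.75, 0.089], [0.366, 0.211, -0.906]]
ft_force: [0.2, -1.9, -0.0]
finger_gap: 0.043
grasp_force: 0.0
```

```bash
python3 - <<'E'
from h import *
s=get_state();print(s["time"],s["ee_pos"].round(4),np.round(s["joint_pos"],1),s["joint_vel"],s["finger_gap"],s["ft_force"],s["wrist_torque"])
go(G+.13*N,tool(30))
cv2.imwrite("pics/w1.png",get_image("wrist")[:,:,::-1])
import pickle;pickle.dump(camera_info("wrist"),open("w1.pkl","wb"))
E
```

```text
1.35 [ 0.5313 -0.0938  0.2849] [ 34.9   6.4 -26.5 116.2 -10.5  35.1 -31.3] [-50.79199036  21.75469222 -21.74535271  -0.57407106  51.81140376
 -36.77188043 -99.50621213] 0.042977386266663836 [ 1.67085657e-01 -1.88799589e+00 -5.32367721e-04] [-0.26087107  0.40523225 -0.03879537]
row [3.02, -1.25, 2.15, 0.06, 0.05, -0.16]
```

View pics/w1.png

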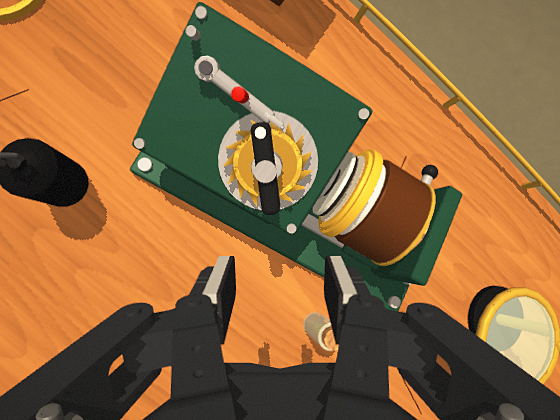

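The wrist view shows the knob cap at about (264,171), the white dot at (260,132), the far end of the bar at (272,210), the pin top at (240,94) and the pivot at (206,67). The ram pad sits left of the bezel. The arm was still moving when this was taken, so I'll retake it settled, with a crop.

```bash
python3 - <<'E'
from h import *
import pickle
get_image("wrist");get_image("wrist");get_image("wrist")
s=get_state();c=camera_info("wrist");im=get_image("wrist");pickle.dump(c,open("w1.pkl","wb"));cv2.imwrite("pics/w2.png",im[:,:,::-1])
print(s["time"],np.abs(s["joint_vel"]).max(),s["ee_pos"].round(4))
m=red(im);ys,xs=np.nonzero(m);print("red",len(xs),xs.min(),xs.max(),ys.min(),ys.max(),xs.mean(),ys.mean())
h=cv2.cvtColor(im,cv2.COLOR_RGB2HSV)
x,y=int(xs.mean()),int(ys.mean())
x0,y0=x-60,y-50
cv2.imwrite("pics/w2c.png",cv2.resize(im[y0:y0+200,x0:x0+265,::-1],None,fx=3,fy=3,interpolation=2));print("off",x0,y0)
E
```

```text
1.55 2.3050931135168153 [ 0.5306 -0.0938  0.2846]
red 217 233 249 86 102 240.97235023041475 93.76497695852535
off 180 43
```

View pics/w2c.png

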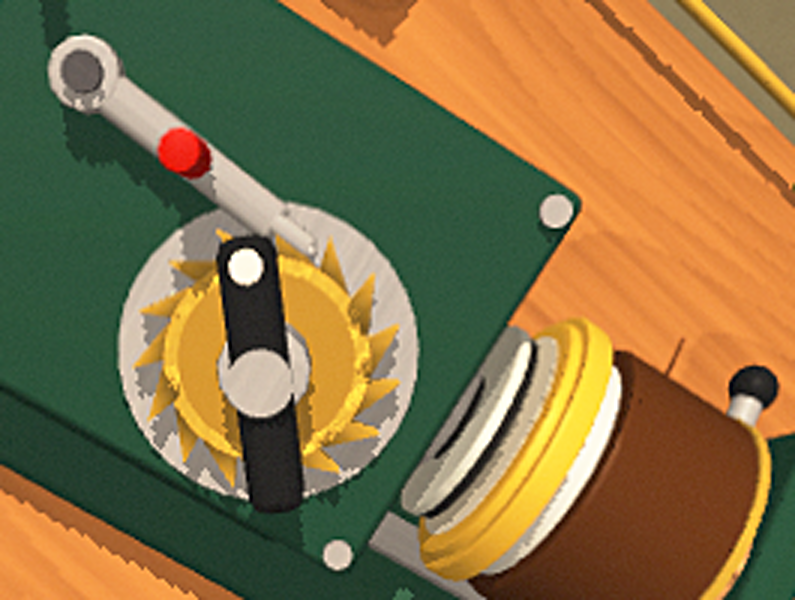

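The settled view shows the cap at (265,170), the bar ends at (262,122) and (272,212), the pin top at (240,93) and the pivot cap at (208,66). The pad stands a short distance off the bezel. I'll cast these onto planes parallel to the face.

```bash
python3 - <<'E'
from h import *
import pickle
c=pickle.load(open("w1.pkl","rb"));F=G-.045*N
def fp(uv,h):
    o,d=ray("wrist",uv,c);p=o+d*((F+h*N-o)@N)/(d@N);return p
def sh(nm,uv,h):
    p=fp(uv,h);q=p-F;print(nm,p.round(4),"u,y mm",(q@U*1e3).round(1),(q@py*1e3).round(1));return p
sh("cap",(265.3,170.3),.058)
e1=sh("e1",(262,122.3),.056);e2=sh("e2",(271.7,212.3),.056);sh("dot",(262,132),.056)
d=e1-e2;print("len",np.linalg.norm(d),"ang",np.degrees(np.arctan2(d@py,d@U)))
p=sh("pin",(240,93),.0485);v=sh("pivot",(207.7,66.3),.02);print(((p-v)@U,(p-v)@py))
for nm,uv in(("bolt",(112,195)),):pass
# plate bolt line for yaw: head bolts at right corners
b1=fp((180+556/3,43+211/3),.004);b2=fp((180+338/3,43+555/3),.004);d=b1-b2;print("bolt line deg off U",np.degrees(np.arctan2(d@py,d@U)),np.linalg.norm(d))
o,_=ray("wrist",(0,0),c)
# points on press y at known heights: bezel front top, pad top
for nm,uv,z in(("bezel front top",(180+583/3,43+320/3),.1315),("pad front top",(180+533/3,43+340/3),.115)):
    P=plane("wrist",uv,z,c);print(nm,P.round(4),((P-F)@px).round(4),((P-F)@py).round(4))
print(np.linalg.norm(o-G))
go(G,tool(36))
E
```

```text
cap [ 0.5999 -0.0529  0.1674] u,y mm -0.9 -0.6
e1 [ 0.6242 -0.0262  0.1789] u,y mm 30.6 20.3
e2 [ 0.58   -0.0802  0.1534] u,y mm -29.8 -22.9
dot [ 0.6192 -0.0311  0.1762] u,y mm 24.1 16.6
len 0.07429879222510676 ang 35.57872798591488
pin [0.6311 0.0025 0.1767] u,y mm 41.4 46.8
pivot [0.6396 0.044  0.1532] u,y mm 47.0 85.6
(np.float64(-0.005623971890434552), np.float64(-0.03872160938707883))
bolt line deg off U -0.4594244721303675 0.1322193110443694
bezel front top [ 0.7027 -0.1203  0.1315] 0.0605 -0.0884
pad front top [ 0.6935 -0.1143  0.115 ] 0.0528 -0.0806
0.27836266532729775
row [3.21, -1.29, 15.21, -0.04, 0.1, -6.11]
```

The measurements agree: axis offset is under 1 mm, the bar lies at 35.6°, and pin to pivot is 39 mm. Now I'll descend and grip.

Emit:
jog_arm(
  commands=[
    [3.2, -1.2, 6, 0, 0, -6, 0.5],
    [3.2, -1.2, 10, 0, 0, -6, 0.5],
    [3.2, -1.2, 13, 0, 0, -6, 0.5],
    [3.2, -1.2, 15, 0, 0, -6, 0.5],
    [3.2, -1.2, 15, 0, 0, -6, 0.5],
    [3.2, -1.2, 15, 0, 0, -6, 0.15],
    [3.2, -1.2, 15, 0, 0, -6, 0.1],
    [3.2, -1.2, 15, 0, 0, -6, 0.1],
  ],
  newtons=40,
)

```text
time: 2.6
ee_pos: [0.6049, -0.0525, 0.159]
tcp_rot: [[0.593, 0.692, 0.411], [0.73, -0.678, 0.089], [0.34, 0.247, -0.907]]
ft_force: [-7.3, 0.4, 2.9]
finger_gap: 0.0256
grasp_force: 39.7
```

```bash
cat >>h.py <<'E'
def st():
    s=get_state();f=np.array(s["ft_force"]);t=np.array(s["wrist_torque"]);R=s["tcp_rot"]
    q=R[:,0];print("t",round(s["time"],2),"ang",np.degrees(np.arctan2(q@py,q@U)).round(2),"gap",round(s["finger_gap"],4),"gf",s["grasp_force"],"f tool",(R.T@f).round(1),"tq tool",(R.T@t).round(3),"j",np.round(s["joint_pos"],1),"uyn",((s["ee_pos"]-G)@np.c_[U,py,N]*1e3).round(1),"v",np.abs(s["joint_vel"]).max().round(1))
E
python3 -c "from h import *;st()"
```

```text
t 2.6 ang 35.84 gap 0.0256 gf 39.687455892562866 f tool [-3.  -4.6 -5.6] tq tool [ 1.382 -0.879 -0.037] j [ 20.8  21.3 -21.5 118.2   5.4  17.7 -44.3] uyn [ 0.  -1.2  3.3] v 0.1
```

The gap is 25.6 mm, so the pads are closing on the round hub rather than the bar. I'll slide 25 mm out along the plain end of the bar, grip its flats there and turn it in arcs about the axis.

Emit:
jog_arm(
  commands=[
    [0, 0, 0, 0, 0, 0, 0.45],
    [0, 0, 0, 0, 0, 0, 0.45],
    [-2.5, 0, 0, 0, 0, 0, 0.45],
    [-2.5, 0, 0, 0, 0, 0, 0.45],
    [-2.5, 0, 0, 0, 0, 0, 0.45],
    [-2.5, 0, 0, 0, 0, 0, 0.05],
    [-2.5, 0, 0, 0, 0, 0, 0.05],
    [-2.5, 0, 0, 0, 0, 0, 0.05],
  ],
  newtons=40,
)

```text
time: 3.6
ee_pos: [0.5917, -0.0693, 0.1505]
tcp_rot: [[0.591, 0.693, 0.413], [0.731, -0.677, 0.09], [0.342, 0.248, -0.906]]
ft_force: [-2.9, 2.1, 4.7]
finger_gap: 0.0154
grasp_force: 39.1
```

```bash
python3 -c "from h import *;st()"
```

```text
t 3.6 ang 35.94 gap 0.0154 gf 39.127848744392395 f tool [ 1.5 -2.3 -5.3] tq tool [ 0.643 -0.022 -0.035] j [ 24.5  21.6 -23.3 119.9   4.8  16.1 -41.4] uyn [-18.5 -14.8   2.5] v 0.1
```

Emit:
jog_arm(
  commands=[
    [0.01, -0.21, 0, 0, 0, 5, 0.05],
    [0.04, -0.42, 0, 0, 0, 10, 0.05],
    [0.08, -0.62, 0, 0, 0, 15, 0.05],
    [0.14, -0.82, 0, 0, 0, 20, 0.05],
    [0.14, -0.82, 0, 0, 0, 20, 0.05],
  ],
)

```text
time: 4.22
ee_pos: [0.587, -0.0629, 0.1489]
tcp_rot: [[0.792, 0.449, 0.413], [0.455, -0.886, 0.09], [0.406, 0.117, -0.906]]
ft_force: [-1.9, 2.6, 4.8]
finger_gap: 0.0154
grasp_force: 39.2
```

```bash
cat >>h.py <<'E'
def look(nm=None):
    st();import pickle
    c=camera_info("wrist");im=get_image("wrist")
    if nm:cv2.imwrite(f"pics/{nm}.png",im[:,:,::-1])
    return im,c
E
python3 -c "
from h import *
im,c=look('w3')
s=get_image('scene');cv2.imwrite('pics/s3.png',s[:,:,::-1])"
```

```text
t 4.22 ang 15.95 gap 0.0154 gf 39.204248785972595 f tool [ 1.7 -2.6 -4.9] tq tool [ 0.551 -0.034 -0.05 ] j [ 19.7  20.6 -18.  121.1  -2.3  15.2 -55.5] uyn [-22.1  -7.6   2.5] v 2.1
```

View pics/w3.png

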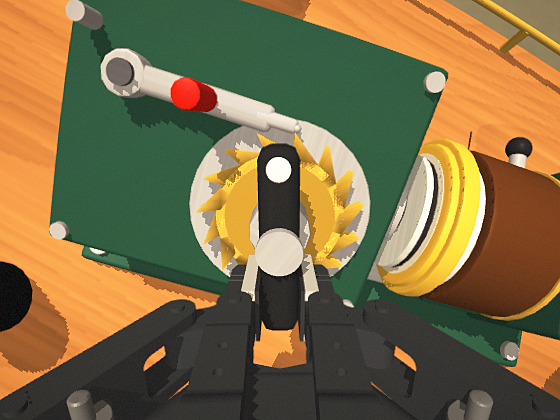

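The wrist view shows the bar held squarely with the dot at (279,170). The wheel has turned, the pawl is on the teeth, and the pad at (425,215) is close to the bezel. A white strip of spigot still shows at (478,230). I'll go on in small steps and watch the torque.

Emit:
jog_arm(
  commands=[
    [0.01, -0.21, 0, 0, 0, 5, 0.05],
    [0.04, -0.42, 0, 0, 0, 10, 0.05],
    [0.04, -0.42, 0, 0, 0, 10, 0.05],
  ],
)

```text
time: 4.7
ee_pos: [0.5855, -0.0593, 0.1485]
tcp_rot: [[0.858, 0.306, 0.413], [0.296, -0.951, 0.09], [0.42, 0.045, -0.906]]
ft_force: [-1.5, 2.5, 5.4]
finger_gap: 0.0158
grasp_force: 39.4
```

```bash
python3 -c "from h import *;st()"
```

```text
t 4.7 ang 6.03 gap 0.0158 gf 39.37606930732727 f tool [ 1.7 -2.6 -5.3] tq tool [ 0.56   0.033 -0.13 ] j [ 17.1  20.2 -15.3 121.5  -5.8  14.9 -62.5] uyn [-22.9  -3.7   2.5] v 1.7
```

Emit:
jog_arm(
  commands=[
    [0.01, -0.21, 0, 0, 0, 5, 0.05],
    [0.04, -0.42, 0, 0, 0, 10, 0.05],
    [0.04, -0.42, 0, 0, 0, 10, 0.05],
  ],
)

```text
time: 5.08
ee_pos: [0.5846, -0.0554, 0.1485]
tcp_rot: [[0.898, 0.153, 0.413], [0.127, -0.988, 0.09], [0.422, -0.028, -0.906]]
ft_force: [-1.7, 2.6, 5.3]
finger_gap: 0.016
grasp_force: 39.4
```

```bash
python3 -c "from h import *;st();look('w4')"
```

```text
t 5.08 ang -3.92 gap 0.016 gf 39.367684721946716 f tool [ 1.1 -3.  -5.3] tq tool [ 0.372 -0.067 -0.143] j [ 14.4  19.8 -12.6 121.9  -9.3  14.8 -69.6] uyn [-23.    0.3   2.5] v 1.6
t 5.08 ang -3.92 gap 0.016 gf 39.367684721946716 f tool [ 1.1 -3.  -5.3] tq tool [ 0.372 -0.067 -0.143] j [ 14.4  19.8 -12.6 121.9  -9.3  14.8 -69.6] uyn [-23.    0.3   2.5] v 1.6
```

```bash
cat >>h.py <<'E'
def top(im,c,z=.131,ppm=3000):
    F=G-.045*N;F=F*[1,1,0]+[0,0,z]
    xs=np.arange(-.05,.08,1/ppm);ys=np.arange(-.05,-.18,-1/ppm)
    X,Y=np.meshgrid(xs,ys,indexing="ij");P=F+X[...,None]*px+Y[...,None]*py
    q=(P-np.array(c["eye"]))@np.array(c["rotation"]);q=(q*[1,-1,-1]).reshape(-1,3)
    uv,_=cv2.projectPoints(q,np.zeros(3),np.zeros(3),np.array(c["mtx"]),np.array(c["dist_coeffs"]))
    uv=uv.reshape(X.shape+(2,)).astype(np.float32)
    return cv2.remap(im,uv[...,0],uv[...,1],1)[::-1]
E
python3 -c "
from h import *
import pickle
c=pickle.load(open('w1.pkl','rb'));a=top(cv2.imread('pics/w2.png'),c)
c=camera_info('wrist');b=top(cv2.imread('pics/w4.png'),c)
cv2.imwrite('pics/t.png',np.hstack([a,b])[:600,:800]);print(a.shape)"
```

```text
(390, 390, 3)
```

View pics/t.png

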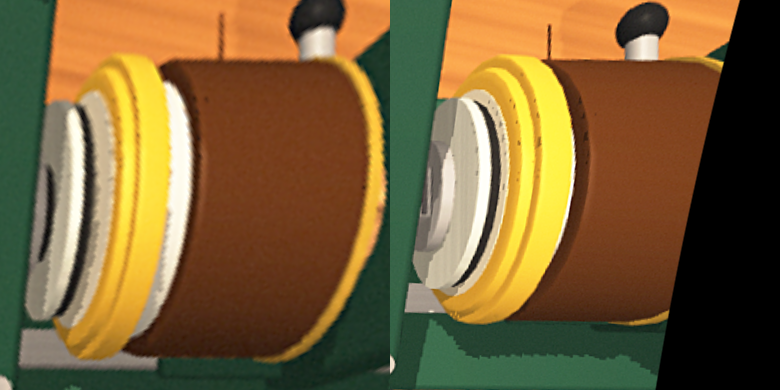

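In the rectified top view the left panel is before and the right is now. The bezel's rear edge has moved about 4–5 mm towards the case, and a thin strip of spigot remains at (573,150). The bezel is sliding, with home expected at 56–66° in total. I'll advance in small steps and look for the torque rise.

Emit:
jog_arm(
  commands=[
    [0.01, -0.21, 0, 0, 0, 5, 0.05],
    [0.04, -0.42, 0, 0, 0, 10, 0.05],
    [0.04, -0.42, 0, 0, 0, 10, 0.05],
  ],
)

```text
time: 5.5
ee_pos: [0.5842, -0.0514, 0.1487]
tcp_rot: [[0.911, -0.005, 0.413], [-0.046, -0.995, 0.09], [0.41, -0.101, -0.906]]
ft_force: [-1.1, 1.1, 5.8]
finger_gap: 0.0154
grasp_force: 39.4
```

```bash
python3 -c "from h import *;st()"
```

```text
t 5.5 ang -13.91 gap 0.0154 gf 39.350536465644836 f tool [ 1.3 -1.6 -5.7] tq tool [ 0.318 -0.102 -0.152] j [ 11.6  19.5  -9.7 122.2 -12.7  14.8 -76.8] uyn [-22.4   4.3   2.4] v 1.5
```

Emit:
jog_arm(
  commands=[
    [0.01, -0.17, 0, 0, 0, 4, 0.05],
    [0.01, -0.17, 0, 0, 0, 4, 0.05],
  ],
)

```text
time: 5.75
ee_pos: [0.5843, -0.0498, 0.1489]
tcp_rot: [[0.908, -0.068, 0.413], [-0.115, -0.989, 0.09], [0.402, -0.129, -0.906]]
ft_force: [-1.3, 2.2, 4.9]
finger_gap: 0.0153
grasp_force: 39.4
```

```bash
python3 -c "from h import *;st();im,c=look('w5');cv2.imwrite('pics/t5.png',top(im,c)[:,:,::-1])"
```

```text
t 5.75 ang -17.89 gap 0.0153 gf 39.368298053741455 f tool [ 0.6 -2.7 -4.8] tq tool [ 0.21  -0.095 -0.173] j [ 10.5  19.3  -8.6 122.3 -14.   14.8 -79.7] uyn [-22.    5.8   2.4] v 1.2
t 5.75 ang -17.89 gap 0.0153 gf 39.368298053741455 f tool [ 0.6 -2.7 -4.8] tq tool [ 0.21  -0.095 -0.173] j [ 10.5  19.3  -8.6 122.3 -14.   14.8 -79.7] uyn [-22.    5.8   2.4] v 1.2
```

Emit:
jog_arm(
  commands=[
    [0.01, -0.12, 0, 0, 0, 3, 0.05],
    [0.01, -0.12, 0, 0, 0, 3, 0.05],
  ],
)

```text
time: 6.05
ee_pos: [0.5844, -0.0486, 0.1491]
tcp_rot: [[0.903, -0.115, 0.413], [-0.166, -0.982, 0.09], [0.395, -0.15, -0.906]]
ft_force: [-1.3, 2.1, 5.6]
finger_gap: 0.0149
grasp_force: 39.4
```

```bash
python3 -c "from h import *;st()"
```

```text
t 6.05 ang -20.88 gap 0.0149 gf 39.4186145067215 f tool [ 0.7 -2.7 -5.4] tq tool [ 0.305 -0.133 -0.086] j [  9.7  19.3  -7.7 122.4 -15.   14.8 -81.9] uyn [-21.6   7.    2.4] v 0.7
```

Emit:
jog_arm(
  commands=[
    [0.01, -0.12, 0, 0, 0, 3, 0.05],
    [0.01, -0.12, 0, 0, 0, 3, 0.05],
  ],
)

```text
time: 6.3
ee_pos: [0.5846, -0.0474, 0.1493]
tcp_rot: [[0.896, -0.162, 0.413], [-0.217, -0.972, 0.09], [0.387, -0.17, -0.906]]
ft_force: [-1.9, 1.1, 5.8]
finger_gap: 0.0151
grasp_force: 39.5
```

```bash
python3 -c "
from h import *;im,c=look('w6');t=top(im,c)[:,:,::-1];cv2.imwrite('pics/t6.png',np.hstack([cv2.imread('pics/t5.png'),t])[:,:800])"
```

```text
t 6.3 ang -23.87 gap 0.0151 gf 39.45085644721985 f tool [ 0.3 -1.8 -5.9] tq tool [ 0.206 -0.231 -0.049] j [  8.8  19.2  -6.9 122.4 -15.9  14.9 -84.1] uyn [-21.1   8.1   2.4] v 0.9
```

View pics/t6.png

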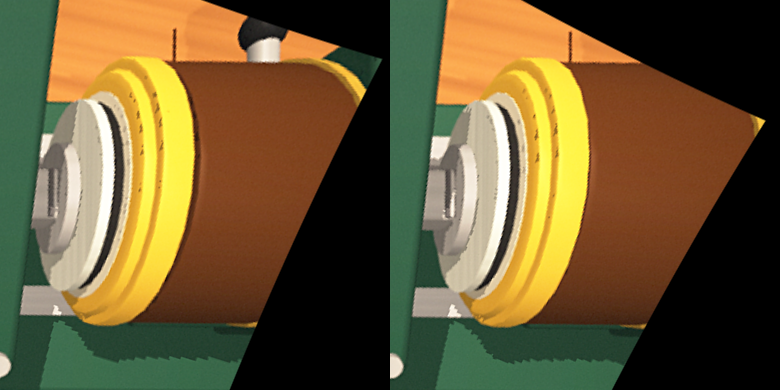

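The left panel (54°) shows a dark gap line between bezel and case at (195,190). The right panel (60°) shows none, and the bezel's rear edge has travelled about 10 mm in all (167 to 198 px at 3 px/mm). I'll go 4° more for certainty, which stays inside the buffer limit for any plausible start gap, and hold there.

Emit:
jog_arm(
  commands=[
    [0.01, -0.08, 0, 0, 0, 2, 0.05],
    [0.01, -0.17, 0, 0, 0, 4, 0.05],
    [0.01, -0.17, 0, 0, 0, 4, 0.05],
    [0.01, -0.17, 0, 0, 0, 4, 0.05],
  ],
)

```text
time: 6.85
ee_pos: [0.5849, -0.0459, 0.1496]
tcp_rot: [[0.883, -0.224, 0.413], [-0.284, -0.955, 0.09], [0.374, -0.196, -0.907]]
ft_force: [-2.8, 2.4, 6.3]
finger_gap: 0.0154
grasp_force: 39.5
```

```bash
python3 -c "
from h import *;im,c=look('w7');t=top(im,c)[:,:,::-1];cv2.imwrite('pics/t7.png',t)
a=cv2.imread('pics/t6.png');
for nm,q in(('54',a[:,:390]),('60',a[:,390:]),('64',t)):
    h=cv2.cvtColor(np.ascontiguousarray(q),cv2.COLOR_BGR2HSV);y=(h[...,0]>18)&(h[...,0]<34)&(h[...,1]>150)&(h[...,2]>150)
    print(nm,[int(np.nonzero(y[r,:300])[0].max()) for r in range(150,200,8)],[int(np.nonzero(y[r,:300])[0].min()) for r in range(150,200,8)])"
```

```text
t 6.85 ang -27.84 gap 0.0154 gf 39.49002206325531 f tool [-0.8 -2.9 -6.6] tq tool [ 0.171 -0.276 -0.11 ] j [  7.6  19.1  -5.7 122.5 -17.2  15.  -87.1] uyn [-20.4   9.5   2.4] v 0.1
54 [194, 193, 193, 192, 191, 191, 190] [132, 132, 133, 132, 132, 132, 131]
60 [198, 198, 198, 197, 196, 196, 195] [138, 138, 138, 138, 138, 137, 136]
64 [200, 199, 199, 198, 198, 197, 196] [139, 140, 140, 139, 139, 139, 138]
```

Between 60° and 64° the bezel moved only about 0.4 mm against 1.1 mm of feed, and the torque rose, so it is home. I'll release, lift clear and turn towards the pin.

```bash
python3 - <<'E'
from h import *
PIN=G+.042*U+.048*py
go(PIN+.07*N,tool(-60))
E
```

```text
row [3.72, -6.31, -6.77, 0.07, -0.02, 32.16]
```

Emit:
jog_arm(
  commands=[
    [0, 0, 0, 0, 0, 0, 0.35],
    [0, 0, 0, 0, 0, 0, 0.4],
    [0, 0, 0, 0, 0, 0, 0.4],
    [0, 0, -3, 0, 0, 0, 0.4],
    [0, 0, -7, 0, 0, 0, 0.4],
    [0, 0, -7, 0, 0, 0, 0.4],
    [0, 0, -7, 0, 0, 0, 0.4],
  ],
)

```text
time: 7.78
ee_pos: [0.5558, -0.052, 0.2126]
tcp_rot: [[0.882, -0.228, 0.412], [-0.288, -0.953, 0.09], [0.373, -0.198, -0.907]]
ft_force: [0.6, -0.3, -0.7]
finger_gap: 0.0344
grasp_force: 0.0
```

```bash
python3 - <<'E'
from h import *
PIN=G+.042*U+.048*py
im,c=look("w8");F=G-.045*N
m=red(im).astype(np.uint8)
k,l,sts,ct=cv2.connectedComponentsWithStats(m);i=1+np.argmax(sts[1:,4]);print(sts[i],ct[i])
ys,xs=np.nonzero(l==i)
h=cv2.cvtColor(im,cv2.COLOR_RGB2HSV)[...,2];print("bright rows V",np.percentile(h[l==i],[10,50,90]))
b=(l==i)&(h>np.percentile(h[l==i],50));print("bright centroid",np.nonzero(b)[1].mean(),np.nonzero(b)[0].mean())
for uv,hh in((ct[i],.0315),(ct[i],.0485)):
    o,d=ray("wrist",uv,c);p=o+d*((F+hh*N-o)@N)/(d@N);q=p-G;print(hh,(q@U*1e3).round(1),(q@py*1e3).round(1))
go(PIN+.07*N,tool(-60))
cv2.imwrite("pics/w8c.png",cv2.resize(im[:300:,:,::-1],None,fx=1.4,fy=1.4))
E
```

```text
t 7.78 ang -28.11 gap 0.0344 gf 0.0 f tool [0.4 0.3 0.8] tq tool [-0.212 -0.397 -0.039] j [  6.9  11.1  -3.2 122.  -15.4  23.6 -89. ] uyn [-20.7   9.8  72.1] v 1.2
[166 160  31  25 524] [180.51526718 171.75381679]
bright rows V [132.  203.5 254. ]
bright centroid 174.35496183206106 174.41603053435114
0.0315 42.6 48.4
0.0485 42.5 42.5
row [3.77, -6.33, 0.15, 0.09, 0.05, 31.88]
```

View pics/w8c.png

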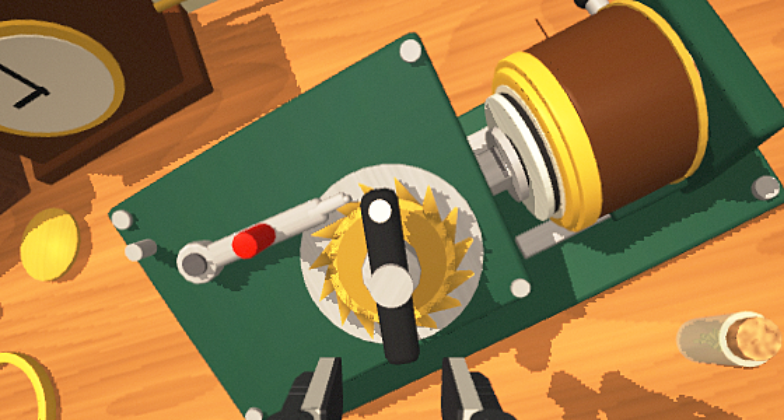

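The view shows the bezel flush on the case with no spigot, the pawl nose still in the teeth, and the pin base centred at 42.6 and 48.4 mm from the axis. Now I'll go to the pin.

Emit:
jog_arm(
  commands=[
    [3.8, -6.4, 0.1, 0, 0, 10, 0.35],
    [3.8, -6.4, 0.1, 0, 0, 20, 0.35],
    [3.8, -6.4, 0.1, 0, 0, 32, 0.35],
    [3.8, -6.4, 0.1, 0, 0, 32, 0.35],
    [3.8, -6.4, 3, 0, 0, 32, 0.35],
    [3.8, -6.4, 6, 0, 0, 32, 0.35],
    [3.8, -6.4, 7.8, 0, 0, 32, 0.35],
    [3.8, -6.4, 7.8, 0, 0, 32, 0.35],
    [3.8, -6.4, 7.8, 0, 0, 32, 0.05],
    [3.8, -6.4, 7.8, 0, 0, 32, 0.05],
  ],
  newtons=25,
)

```text
time: 9.07
ee_pos: [0.6361, 0.0048, 0.1696]
tcp_rot: [[0.626, -0.661, 0.413], [-0.75, -0.655, 0.09], [0.211, -0.366, -0.906]]
ft_force: [1.7, -0.1, -5.3]
finger_gap: 0.011
grasp_force: 25.1
```

```bash
python3 - <<'E'
from h import *
st()
c=.04*(np.array([np.sin(np.radians(6.8)),np.cos(np.radians(6.8))]));s=get_state();R=s["tcp_rot"]
v=R.T@(c[0]*U+c[1]*py);print(v)
for al in list(range(10,131,10)):
    r=Ro.from_rotvec([0,0,-np.radians(al)]).apply(v);print(al,((v-r)*100).round(2).tolist())
E
```

```text
t 9.07 ang -60.14 gap 0.011 gf 25.108790695667267 f tool [0.  0.9 5.5] tq tool [-0.41  -0.057  0.031] j [  -6.4   20.5    4.1  116.1  -16.4   19.4 -126.2] uyn [43.2 48.  -5.2] v 0.1
[-3.20893591e-02 -2.38803421e-02 -4.78621746e-05]
10 [0.37, -0.59, 0.0]
20 [0.62, -1.24, -0.0]
30 [0.76, -1.92, 0.0]
40 [0.78, -2.62, 0.0]
50 [0.68, -3.31, 0.0]
60 [0.46, -3.97, 0.0]
70 [0.13, -4.59, -0.0]
80 [-0.3, -5.13, -0.0]
90 [-0.82, -5.6, 0.0]
100 [-1.41, -5.96, 0.0]
110 [-2.06, -6.22, 0.0]
120 [-2.75, -6.36, 0.0]
130 [-3.44, -6.38, 0.0]
```

Pin gripped (gap 11 mm). I'll swing it up and over.

Emit:
jog_arm(
  commands=[
    [0.37, -0.59, 0, 0, 0, -10, 0.05],
    [0.62, -1.24, 0, 0, 0, -20, 0.05],
    [0.76, -1.92, 0, 0, 0, -30, 0.05],
    [0.78, -2.62, 0, 0, 0, -40, 0.05],
    [0.68, -3.31, 0, 0, 0, -50, 0.05],
    [0.46, -3.97, 0, 0, 0, -60, 0.05],
    [0.46, -3.97, 0, 0, 0, -60, 0.05],
  ],
)

```text
time: 9.95
ee_pos: [0.665, 0.0277, 0.1848]
tcp_rot: [[0.886, 0.212, 0.412], [0.192, -0.977, 0.09], [0.422, -0.001, -0.907]]
ft_force: [-0.3, 0.4, -1.7]
finger_gap: 0.0111
grasp_force: 25.6
```

```bash
python3 - <<'E'
from h import *
st()
ph=np.radians(53.2);c=.04*np.array([-np.sin(ph),np.cos(ph)]);R=get_state()["tcp_rot"]
v=R.T@(c[0]*U+c[1]*py)
for al in list(range(10,61,10)):
    r=Ro.from_rotvec([0,0,-np.radians(al)]).apply(v);print(al,((v-r)*100).round(2).tolist())
E
```

```text
t 9.95 ang -0.16 gap 0.0111 gf 25.60433328151703 f tool [-0.9 -0.5  1.4] tq tool [ 0.096 -0.82  -0.002] j [  1.8  22.2  -9.5 110.6   2.6  22.7 -86.2] uyn [79.7 64.2 -5.3] v 3.9
10 [0.37, -0.59, 0.0]
20 [0.62, -1.24, 0.0]
30 [0.76, -1.92, 0.0]
40 [0.78, -2.62, 0.0]
50 [0.68, -3.31, 0.0]
60 [0.46, -3.97, 0.0]
```

Emit:
jog_arm(
  commands=[
    [0.37, -0.59, 0, 0, 0, -10, 0.05],
    [0.62, -1.24, 0, 0, 0, -20, 0.05],
    [0.76, -1.92, 0, 0, 0, -30, 0.05],
    [0.78, -2.62, 0, 0, 0, -40, 0.05],
    [0.68, -3.31, 0, 0, 0, -50, 0.05],
    [0.52, -3.8, 0, 0, 0, -57, 0.05],
    [0.52, -3.8, 0, 0, 0, -57, 0.05],
    [0.52, -3.8, 0, 0, 0, -57, 0.3],
    [0.52, -3.8, 0, 0, 0, -57, 0.35],
    [0.52, -3.8, 0, 0, 0, -57, 0.35],
  ],
)

```text
time: 11.2
ee_pos: [0.662, 0.0656, 0.1869]
tcp_rot: [[0.306, 0.858, 0.413], [0.924, -0.372, 0.09], [0.231, 0.354, -0.906]]
ft_force: [0.9, -0.2, -0.7]
finger_gap: 0.0301
grasp_force: 0.0
```

```bash
python3 -c "from h import *;st()"
```

```text
t 11.2 ang 56.79 gap 0.0301 gf 0.0 f tool [-0.1  0.6  1. ] tq tool [ 0.32  -0.272 -0.028] j [  7.1  23.2 -22.  110.   19.9  24.4 -48.7] uyn [ 85.3 101.9  -5.7] v 0.3
```

Emit:
jog_arm(
  commands=[
    [0, 0, -4, 0, 0, 0, 0.35],
    [0, 0, -7.5, 0, 0, 0, 0.35],
    [0, 0, -7.5, 0, 0, 0, 0.35],
    [0, 0, -7.5, 0, 0, 0, 0.35],
    [0, 0, -7.5, 0, 0, 0, 0.35],
  ],
)

```text
time: 11.82
ee_pos: [0.6306, 0.0589, 0.2534]
tcp_rot: [[0.305, 0.859, 0.411], [0.924, -0.371, 0.09], [0.229, 0.352, -0.907]]
ft_force: [-0.6, -0.1, 0.3]
finger_gap: 0.0299
grasp_force: 0.0
```

```bash
python3 - <<'E'
from h import *
im,c=look("w9");F=G-.045*N
m=red(im).astype(np.uint8);k,l,sts,ct=cv2.connectedComponentsWithStats(m);i=1+np.argmax(sts[1:,4]);print(sts[i],ct[i])
def fp(uv,h):
    o,d=ray("wrist",uv,c);return o+d*((F+h*N-o)@N)/(d@N)-G
q=fp(ct[i],.0315);u,y=q@U*1e3,q@py*1e3;print("pin",u,y,"expected stop",42.6+4.7+35.3,48.4+39.7+18.8,"pawl deg",np.degrees(np.arctan2(u-47.3,-(y-88.1)))+6.8)
h=cv2.cvtColor(im,cv2.COLOR_RGB2HSV)
cv2.imwrite("pics/w9s.png",im[:,:,::-1])
E
```

```text
t 11.82 ang 56.85 gap 0.0299 gf 0.0 f tool [-0.2 -0.3 -0.5] tq tool [ 0.404 -0.23   0.051] j [ 12.6  16.5 -27.3 109.1  14.1  31.8 -43.2] uyn [ 84.3 102.   68.2] v 0.2
[265 211  19  31 489] [274.27198364 226.11247444]
pin 81.81943546430675 105.19315984344776 expected stop 82.6 106.89999999999999 pawl deg 123.14346075590763
```

View pics/w9s.png

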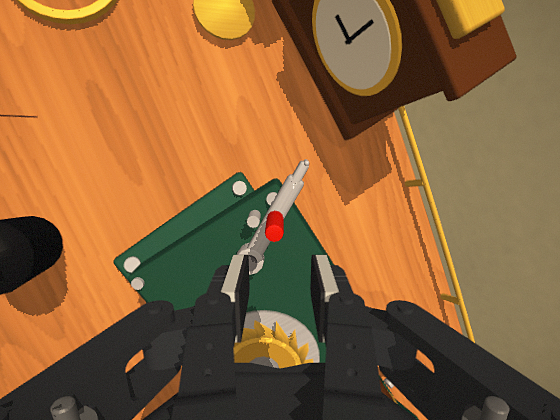

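The wrist view shows the pawl lying over with its red pin at (274,226), measured at 123°, which is on its stop. Next I'll return above the knob and find the bar angle numerically.

```bash
python3 - <<'E'
from h import *
d=tool(-20)[:,0];go(G-.024*d+.07*N,tool(-20))
E
```

```text
row [-13.71, -3.82, -0.15, -0.02, 0.16, 76.85]
```

Emit:
jog_arm(
  commands=[
    [-13.7, -3.8, -0.1, 0, 0, 10, 0.4],
    [-13.7, -3.8, -0.1, 0, 0, 20, 0.4],
    [-13.7, -3.8, -0.1, 0, 0, 30, 0.4],
    [-13.7, -3.8, -0.1, 0, 0, 40, 0.4],
    [-13.7, -3.8, -0.1, 0, 0, 50, 0.4],
    [-13.7, -3.8, -0.1, 0, 0, 60, 0.4],
    [-13.7, -3.8, -0.1, 0, 0, 70, 0.4],
    [-13.7, -3.8, -0.1, 0, 0, 77, 0.4],
    [-13.7, -3.8, -0.1, 0, 0, 77, 0.4],
    [-13.7, -3.8, -0.1, 0, 0, 77, 0.4],
  ],
)

```text
time: 13.12
ee_pos: [0.556, -0.0535, 0.2102]
tcp_rot: [[0.906, -0.101, 0.412], [-0.15, -0.985, 0.09], [0.396, -0.143, -0.907]]
ft_force: [0.3, -1.1, 0.0]
finger_gap: 0.0344
grasp_force: 0.0
```

```bash
python3 - <<'E'
from h import *
im,c=look("w10");F=G-.045*N
def px_of(P):
    q=(P-np.array(c["eye"]))@np.array(c["rotation"])*[1,-1,-1];return cv2.projectPoints(q.reshape(1,3),np.zeros(3),np.zeros(3),np.array(c["mtx"]),np.array(c["dist_coeffs"]))[0].ravel()
def fp(uv,h):
    o,d=ray("wrist",uv,c);return o+d*((F+h*N-o)@N)/(d@N)-G
print("cap exp",px_of(G+.013*N),"dots exp",[px_of(G+.011*N+.031*tool(a)[:,0]).round(0).tolist() for a in(-30,-10,10)])
g=im.min(2);m=(g>200).astype(np.uint8);k,l,s,ct=cv2.connectedComponentsWithStats(m)
for i in range(1,k):
    if 20<s[i,4]<900:
        q=fp(ct[i],.056);u,y=q@U*1e3,q@py*1e3
        if np.hypot(u,y)<60:print(ct[i].round(1),s[i,4],s[i,2:4],"u,y",u.round(1),y.round(1),"ang",np.degrees(np.arctan2(y,u)).round(1))
mk=(im.max(2)<60).astype(np.uint8);mk[300:]=0
cs,_=cv2.findContours(mk,0,2)
for q in cs:
    if cv2.contourArea(q)>300:
        r=cv2.minAreaRect(q);b=[fp(p,.056) for p in cv2.boxPoints(r)];print("dark",np.round(r[0],0),np.round(r[1],0),[( (p@U*1e3).round(0),(p@py*1e3).round(0)) for p in b])
E
```

```text
t 13.12 ang -19.97 gap 0.0344 gf 0.0 f tool [0.5 1.  0. ] tq tool [-0.157 -0.428 -0.057] j [ 16.6  12.1 -14.2 121.4  -9.1  23.1 -86.6] uyn [-21.8   8.3  70. ] v 0.4
cap exp [279.10279167 204.11211876] dots exp [[289.0, 150.0], [269.0, 150.0], [251.0, 157.0]]
[288.2 125.2] 59 [ 8 18] u,y 39.7 -19.7 ang -26.4
[264.6 126.9] 69 [22 22] u,y 43.3 -7.3 ang -9.5
[307.9 127.2] 75 [21 23] u,y 35.0 -29.5 ang -40.0
[243.8 132. ] 21 [ 8 12] u,y 44.6 4.4 ang 5.6
[305.6 134.7] 46 [12 19] u,y 31.6 -27.0 ang -40.5
[332.8 147.3] 68 [15 24] u,y 20.0 -39.1 ang -62.8
[281.4 149.4] 205 [16 16] u,y 28.6 -11.8 ang -22.4
[229.2 174.2] 24 [20 18] u,y 25.7 20.8 ang 39.0
[264.3 191.5] 72 [ 7 24] u,y 9.5 5.6 ang 30.6
[228.3 195.6] 34 [ 9 22] u,y 14.3 26.1 ang 61.3
[243.6 226.8] 217 [49 43] u,y -6.4 24.8 ang 104.5
[279.4 215.1] 58 [30 12] u,y -6.8 2.3 ang 161.2
[370.5 219.6] 33 [12 12] u,y -28.0 -47.6 ang -120.5
[300.5 240.2] 38 [12  7] u,y -26.0 -4.2 ang -170.8
dark [352. 282.] [33. 31.] [(np.float64(-50.0), np.float64(-19.0)), (np.float64(-57.0), np.float64(-38.0)), (np.float64(-79.0), np.float64(-31.0)), (np.f
[... 624 characters left out ...]
(39.0), np.float64(-8.0)), (np.float64(34.0), np.float64(-22.0)), (np.float64(2.0), np.float64(-11.0)), (np.float64(7.0), np.float64(4.0))]
dark [466. 102.] [152. 128.] [(np.float64(52.0), np.float64(-71.0)), (np.float64(65.0), np.float64(-135.0)), (np.float64(-16.0), np.float64(-167.0)), (np.float64(-32.0), np.float64(-95.0))]
dark [112.  58.] [ 43. 138.] [(np.float64(108.0), np.float64(97.0)), (np.float64(122.0), np.float64(23.0)), (np.float64(103.0), np.float64(17.0)), (np.float64(87.0), np.float64(92.0))]
dark [71. 36.] [ 52. 152.] [(np.float64(140.0), np.float64(116.0)), (np.float64(133.0), np.float64(30.0)), (np.float64(109.0), np.float64(31.0)), (np.float64(114.0), np.float64(118.0))]
```

The dot is at −22.4° (r = 31 mm, correct), so the knob stands at about 58°. I'll grip the plain end again and wind back 53°, just short of the hard stop.

Emit:
jog_arm(
  commands=[
    [0, 0.1, 3, 0, 0, 2, 0.45],
    [0, 0.1, 5.5, 0, 0, 2, 0.45],
    [0, 0.1, 6.7, 0, 0, 2, 0.45],
    [0, 0.1, 6.7, 0, 0, 2, 0.45],
    [0, 0.1, 6.7, 0, 0, 2, 0.05],
    [0, 0.1, 6.7, 0, 0, 2, 0.05],
    [0, 0.1, 6.7, 0, 0, 2, 0.05],
  ],
  newtons=40,
)

```text
time: 14.05
ee_pos: [0.5837, -0.0486, 0.1506]
tcp_rot: [[0.901, -0.135, 0.413], [-0.187, -0.978, 0.09], [0.392, -0.158, -0.906]]
ft_force: [-4.8, 0.8, 6.9]
finger_gap: 0.0155
grasp_force: 39.3
```

```bash
python3 -c "from h import *;st()"
```

```text
t 14.05 ang -22.1 gap 0.0155 gf 39.34615194797516 f tool [-1.7 -1.2 -8.2] tq tool [ 0.05  -0.637 -0.078] j [ 13.7  19.4 -12.7 122.1  -7.9  14.8 -89.9] uyn [-21.5   7.1   4.1] v 0.2
```

Emit:
jog_arm(
  commands=[
    [0.04, 0.42, 0, 0, 0, -10, 0.05],
    [0.14, 0.82, 0, 0, 0, -20, 0.05],
    [0.32, 1.2, 0, 0, 0, -30, 0.05],
    [0.56, 1.54, 0, 0, 0, -40, 0.05],
    [0.7, 1.7, 0, 0, 0, -45, 0.05],
    [0.7, 1.7, 0, 0, 0, -45, 0.05],
  ],
)

```text
time: 14.8
ee_pos: [0.588, -0.0655, 0.1509]
tcp_rot: [[0.73, 0.544, 0.414], [0.561, -0.823, 0.091], [0.39, 0.166, -0.906]]
ft_force: [-5.1, 4.6, 9.1]
finger_gap: 0.0154
grasp_force: 40.1
```

```bash
python3 -c "from h import *;st()"
```

```text
t 14.8 ang 23.04 gap 0.0154 gf 40.06204962730408 f tool [  2.3  -5.  -10. ] tq tool [ 1.089  0.031 -0.144] j [ 25.7  21.5 -25.2 120.3   7.8  16.  -57.6] uyn [-20.9 -10.3   4.2] v 1.5
```

Eight more degrees, then release and lift.

Emit:
jog_arm(
  commands=[
    [0.01, 0.17, 0, 0, 0, -4, 0.05],
    [0.02, 0.33, 0, 0, 0, -8, 0.05],
    [0.02, 0.33, 0, 0, 0, -8, 0.05],
    [0.02, 0.33, 0, 0, 0, -8, 0.4],
    [0.02, 0.33, 0, 0, 0, -8, 0.45],
    [0.02, 0.33, 0, 0, 0, -8, 0.45],
    [0.02, 0.33, -4, 0, 0, -8, 0.45],
    [0.02, 0.33, -9, 0, 0, -8, 0.45],
    [0.02, 0.33, -9, 0, 0, -8, 0.45],
    [0.02, 0.33, -9, 0, 0, -8, 0.45],
  ],
)

```text
time: 16.05
ee_pos: [0.5523, -0.0778, 0.2318]
tcp_rot: [[0.651, 0.638, 0.412], [0.668, -0.739, 0.089], [0.362, 0.217, -0.907]]
ft_force: [-0.4, 0.8, 0.4]
finger_gap: 0.0382
grasp_force: 0.0
```

```bash
python3 - <<'E'
from h import *
im,c=look("w11");F=G-.045*N
def fp(uv,h):
    o,d=ray("wrist",uv,c);return o+d*((F+h*N-o)@N)/(d@N)-G
g=im.min(2);m=(g>200).astype(np.uint8);k,l,s,ct=cv2.connectedComponentsWithStats(m)
for i in range(1,k):
    if 100<s[i,4]<500 and s[i,2]<25:
        q=fp(ct[i],.056);u,y=q@U*1e3,q@py*1e3
        if np.hypot(u,y)<50:print("dot?",s[i,4],u.round(1),y.round(1),np.degrees(np.arctan2(y,u)).round(1))
m=red(im).astype(np.uint8);k,l,s,ct=cv2.connectedComponentsWithStats(m);i=1+np.argmax(s[1:,4])
q=fp(ct[i],.0315);u,y=q@U*1e3,q@py*1e3;print("pin",s[i],u,y,"pawl deg",np.degrees(np.arctan2(u-47.3,-(y-88.1)))+6.8)
t=top(im,c)[:,:,::-1];h=cv2.cvtColor(np.ascontiguousarray(t),cv2.COLOR_BGR2HSV);yl=(h[...,0]>18)&(h[...,0]<34)&(h[...,1]>150)&(h[...,2]>150)
print([(int(x.min()),int(x.max())) for r in range(150,200,8) for x in [np.nonzero(yl[r,:300])[0]]])
# pad front: rubber (dark) right edge at height .115 top of the pad
t=top(im,c,.115);dk=t.max(2)<60;print([ (int(x.min()),int(x.max())) if len(x) else None for r in range(110,220,12) for x in [np.nonzero(dk[r,:200])[0]]])
E
```

```text
t 16.05 ang 30.82 gap 0.0382 gf 0.0 f tool [ 0.4 -0.8 -0.5] tq tool [ 0.216 -0.362  0.012] j [ 40.   13.4 -37.5 118.2   2.2  27.1 -43.6] uyn [-20.7 -14.7  93.3] v 1.3
dot? 157 25.9 15.0 30.1
pin [195   0  19   8 110] 77.3343011043882 99.34589175598946 pawl deg 117.32765594151488
[(138, 200), (138, 200), (138, 199), (138, 198), (137, 197), (137, 197), (137, 196)]
[(103, 107), (104, 109), (106, 110), (106, 110), (60, 111), (60, 110), (60, 109), (59, 107), (57, 106), (54, 104)]
```

The checks agree. The knob rests at about 5°, the bezel's rear edge is unchanged at 200 px (home), the pad is about 13 mm clear and the pawl is on its stop. Handing in.

```bash
python3 -c "from rig import *;print(hand_in())"
```

```text
the job is handed in; nothing more can be done
None
```

I handed the job in at about 16 s on the robot's clock, with the bezel home on the case, the pawl thrown onto its stop, the pad about 13 mm clear and the knob at rest; `hand_in()` returned no verdict, and these are my own camera measurements.

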